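# Uncover the gas manifold and shut the tagged valve

## Robot

A 6-joint arm with a two-finger parallel gripper is mounted at the origin on a cart in front of the work surface, level with it; the furniture and walls round the work are solid. World frame = base frame: x ahead of the robot, y to its left, z up, the work surface at z = 0. Lengths are in m, angles in rad, forces in N, time in s.
With the tool pointing down it reaches from about 0.325 to 0.775 m from the base axis. Payload 5.5 kg.
Tool frame: the origin (TCP) lies at the very end of the fingers, on their centre line; the grasp point (between the pads) lies 19 mm behind it; z points along the fingers, y is the line along which they close (so a half turn about z gives the same grasp; the last joint's range is limited). The gripper opens to 85 mm and grips with 20 to 120 N. Pads are 22 mm wide; open, the fingers measure 114 mm over their backs; the gripper's body (76 mm by 85 mm) begins 54 mm behind the grasp point. The pads swing forward as they close: fully open they stand 13 mm farther back than shut.
Start: joints at [1.083, 0.091, 1.231, -0, 1.82, -0.057], TCP at [0.251, 0.545, 0.231] pointing down, gripper open.
Joint ranges: [-2.87, 2.87], [-0.86, 2.18], [0.17, 2.46], [-1.51, 4.65], [0.06, 2.69], [-2.65, 2.65]. Speed limits (rad/s): [2.57, 2.57, 3.01, 3.14, 3.14, 3.14].

## Interface

Orientations are given as a rotation vector (axis times angle).
In Python, from rig import * gives the robot as it stands. The module is installed in compiled form; this text tells all that it offers. Calls block until the motion is done:
- move_ptp(position, orientation): joint-space move of the TCP to a pose.
- servo_line(position, orientation=None, velocity=0.15, stop_force=None): straight line of the TCP; orientation=None keeps the orientation; velocity is the mean speed in m/s. With stop_force (N) it stops when the force on the tool has changed by that much, and returns True; else False.
- set_joints(angles): joint-space move.
- command_gripper(opening, effort=None): finger opening in m; effort is the grip in N (None keeps the last); returns when the fingers have stopped.
- sleep(seconds).
- ik(position, orientation): joint angles nearest the present ones, or None.
- snapshot(name): name is "scene" or "top" or "wrist"; returns the picture (400x640x3 uint8, blue, green, red); there is no depth.
- camera_model(name): a dict with "fx", "fy", "cx", "cy" (pixels), "R" (3x3) and "t" (3): a world point X has camera coordinates R X + t; the wrist camera has in their place "hand_eye" (4x4, takes a point from camera to tool coordinates, whose origin is the TCP and whose axes are the flange's). Camera axes: x right, y down, z forward; pixel columns grow to the right and rows downward; lengths in m; the calibration is good to about 2 mm. A picture is of the moment at which its call begins: read the wrist's pose just before it. camera_model takes no time and is no camera call.
A pose or a line that the arm cannot do raises MotionError and nothing moves.
- hand_in(): hands the job in; it is judged then, once.
Readings, each from a call of its own:
- get_clock(): time.
- get_qpos(): joint angles.
- get_joint_velocities(): joint speeds.
- get_joint_torque(): joint torques, N m.
- get_position(): TCP position.
- get_tool_rot(): TCP orientation.
- get_ft_force(): force on the tool from outside, world axes, zero at the start.
- get_wrist_torque(): the same for the moment, N m.
- get_grip_width(): finger opening in m.
- get_finger_force(): force on a finger pad.
Only numpy, scipy, OpenCV 4.12 (cv2) and the standard library are available. Lean on these libraries where they do the work, as an engineer would, in place of code of your own. Each camera call takes 0.05 s, during which the arm holds its last target. There are 200 camera calls.

## Task

Slide the manifold's cover back, away from the robot, until it is at its rear stop and the valve pit lies open, then push the handle with the round disc on its end fully shut, a quarter turn clockwise seen from above. Only push: do not lift the cover out of its guides, leave the plain handle as it is, and do not disturb the bottle, the beaker or the tape beside the box. Finish clear of everything.

Things in the scene. Friction and masses are not known exactly. Their poses are not given: they have to be found in the camera images.
- manifold: Grey valve box, fixed, 280 (x) x 320 (y) x 62 mm high. Origin: centre of its underside; x points from its front (brass nozzles, robot side) to its back, y left, z up. Flat top at z = 62 mm; guide strips rise 7 mm above it along left and right (inner faces at y = 150 and -150 mm), a stop strip along the back (inner face at x = 130 mm), none at the front.
- pit (a point): Centre of the valve pit's open mouth in the box's top, at x = -70 mm, y = 0, z = 62 mm of the box. The pit is 110 mm (x) by 270 mm (y); its floor is 8 mm above the worktop. It holds two valves, stems at x = -45 mm, y = 65 and -60 mm of the box. Behind it the box's top is a solid deck.
- cover: Loose white flat cover, 130 (x) x 296 (y) x 4 mm, 0.2 to 0.5 kg, on the box's top between the guides (2 mm play each side), hiding the pit. Origin: centre of its underside, axes as the box's, at about x = -67 mm of the box when closed, 65 mm at the rear stop. Slides with a few newtons.
- ridge (a point): Centre of the top of the push ridge on the cover, 30 mm behind the cover's origin and 22 mm above its underside. The ridge is 14 mm (x) by 110 mm (y), 18 mm high above the plate; the face to push is its robot-side one, 7 mm in front of this point.
- tagged_handle (a joint): Angle (rad) of the steel handle that ends in a round disc. 0: open, pointing to the robot side (-x of the box); 1.571: shut, at its stop, pointing left (+y of the box). Turns clockwise seen from above, starts between 0 and 0.35, stays where it is left (0.12 N m of friction, about 3 N at the disc). It may be on the left or the right valve.
- tagged_stem (a point): Centre of the top of the disc handle's hub, on its vertical turning axis, 53 mm above the worktop. Hub 20 mm across; the brass valve body below it is 34 mm across, up to 28 mm above the worktop.
- tagged_end (a point): Centre of the top of the round disc, 42 mm from the turning axis, 54 mm above the worktop. Disc 38 mm across, 14 mm thick, joined to the hub by a bar 12 mm wide, 8 mm thick. Fingertips may sweep along with it as low as 25 mm above the worktop: the copper pipe that runs under it along the box's x reaches up to 21 mm.
- plain_handle (a joint): Angle (rad) of the other, plain straight handle with no disc; same meaning as for the disc handle; starts between 0 and 0.35. To be left alone.
- plain_end (a point): Point on top of the plain handle's bar, 42 mm from its turning axis, 54 mm above the worktop. The bar is 12 mm wide and ends 57 mm from the axis.
- brown_bottle: Small brown bottle, 45 mm across, 85 mm high, standing loose to the left of the box. Origin: centre of its underside.
- small_beaker: Clear beaker, 55 mm across, 66 mm high, standing loose to the right of the box. Origin: centre of its underside.
- tape_roll: Roll of white tape, 66 mm across, 19 mm high, lying loose to the left of the box. Origin: centre of its underside.

How it is judged:
By the outcome, as a careful person would: the job done as asked, in the order asked, and still so for the second after the job is handed in, with the robot touching nothing.
It also fails if it takes over 48 s, if anything falls off the work surface, if the arm or the gripper's body presses on something with over 40 N, if the wrist force passes 120 N, or if a joint passes its speed limit or range.

## Working session

There is one attempt and no reset: what is moved stays moved. The work goes in short steps, each a Python script; the robot and the scene stay as the last script left them, time stands still between calls to the robot, and variables do not carry over. Pictures are saved under pics/ and viewed, at most 10 in all, crops included, and the job is handed in when it is done.

```bash
mkdir -p pics
python3 - <<'E'
from rig import *
import cv2,numpy as np
for n in ("top","scene"):
    cv2.imwrite(f"pics/{n}0.png",snapshot(n)); m=camera_model(n); print(n,m)
print(camera_model("wrist")["hand_eye"],get_tool_rot(),get_clock())
E
```

```text
top {'fx': 471.50025734935423, 'fy': 471.50025734935423, 'cx': 319.2054620289598, 'cy': 201.1759022509018, 'R': array([[ 0.00704309, -0.99961184, -0.02695495],
       [-0.99331385, -0.00388745, -0.11537977],
       [ 0.1152302 ,  0.02758736, -0.99295566]]), 't': array([0.04198029, 0.56997114, 1.09962403])}
scene {'fx': 405.9920008629028, 'fy': 405.9920008629028, 'cx': 318.41355951938993, 'cy': 198.3071997386274, 'R': array([[ 0.64643717, -0.76271487, -0.01962175],
       [-0.49999642, -0.40406486, -0.7659864 ],
       [ 0.57630076,  0.50497288, -0.64255725]]), 't': array([-0.32208619,  0.35150936,  0.57967793])}
[[ 1.43376677e-04 -9.57323503e-01 -2.89018495e-01  7.43771065e-02]
 [ 9.99999712e-01 -7.82684014e-05  7.55331645e-04 -3.71496089e-05]
 [-7.45717752e-04 -2.89018520e-01  9.57323215e-01 -1.41623826e-01]
 [ 0.00000000e+00  0.00000000e+00  0.00000000e+00  1.00000000e+00]] [-6.71375084e-01 -3.06849010e+00  2.68262912e-03] 0.1
```

View pics/top0.png

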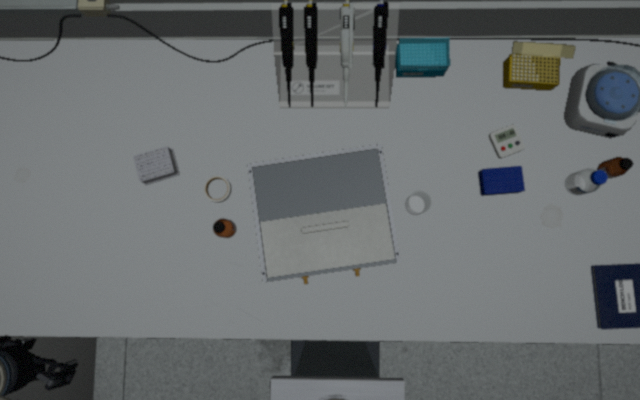

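View pics/scene0.png

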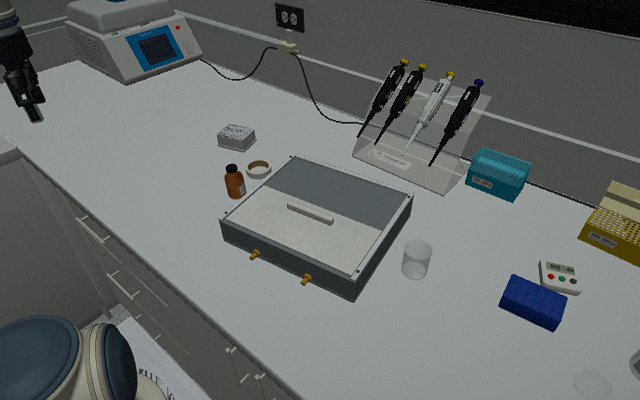

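The top view shows the box with corners near (250,166), (381,149), (396,259) and (265,278). The ridge is near (326,227), the bottle at (225,228), the tape at (218,189) and the beaker at (417,203). The scene view agrees, with the cover closed.

```bash
cat > h.py <<'E'
import numpy as np, cv2
from rig import *
def ray(n,uv,z):
    m=camera_model(n); R,t=np.array(m["R"]),np.array(m["t"])
    d=R.T@np.array([(uv[0]-m["cx"])/m["fx"],(uv[1]-m["cy"])/m["fy"],1]); c=-R.T@t
    return c+d*(z-c[2])/d[2]
E
python3 - <<'E'
from h import *
a=cv2.imread("pics/top0.png"); hsv=cv2.cvtColor(a,cv2.COLOR_BGR2HSV)
print([ (p,a[p[1],p[0]].tolist()) for p in [(310,185),(300,250),(200,260),(340,214),(326,227)]])
# deck: dark region
g=cv2.cvtColor(a,cv2.COLOR_BGR2GRAY)
m=((abs(g.astype(int)-int(g[185,310]))<14)*255).astype(np.uint8); m[:, :240]=0; m[:,410:]=0; m[:140]=0; m[290:]=0
m=cv2.morphologyEx(m,cv2.MORPH_OPEN,np.ones((5,5)))
c=max(cv2.findContours(m,0,2)[0],key=cv2.contourArea); r=cv2.minAreaRect(c)
b=cv2.boxPoints(r); print("deck",r); P=np.array([ray("top",p,.062) for p in b]); print(P.round(4)); print([np.linalg.norm(P[i]-P[i-1]).round(4) for i in range(4)])
br=cv2.inRange(hsv,(10,120,60),(30,255,255)); 
for c in cv2.findContours(br,0,2)[0]:
    x=cv2.boundingRect(c); 
    if 270<x[1]<290: print("nozzle",x)
for n,p,z in (("bottle",(225,228),.08),("tape",(218,189),.019),("beaker",(417,203),.066)): print(n,ray("top",p,z).round(3))
cv2.imwrite("pics/crop.png",cv2.resize(a[138:288,240:405],None,fx=4,fy=4,interpolation=cv2.INTER_CUBIC))
E
```

```text
[((310, 185), [95, 92, 87]), ((300, 250), [131, 132, 128]), ((200, 260), [132, 131, 126]), ((340, 214), [128, 131, 128]), ((326, 227), [131, 133, 130])]
deck ((318.5921630859375, 184.47564697265625), (54.94712448120117, 128.8553009033203), 81.52884674072266)
[[ 0.6479  0.2072  0.062 ]
 [ 0.6941 -0.0946  0.062 ]
 [ 0.5647 -0.1124  0.062 ]
 [ 0.5189  0.1851  0.062 ]]
[np.float64(0.1309), np.float64(0.3052), np.float64(0.1306), np.float64(0.301)]
nozzle (303, 277, 4, 6)
bottle [0.501 0.26  0.08 ]
tape [0.601 0.294 0.019]
beaker [ 0.563 -0.183  0.066]
```

View pics/crop.png

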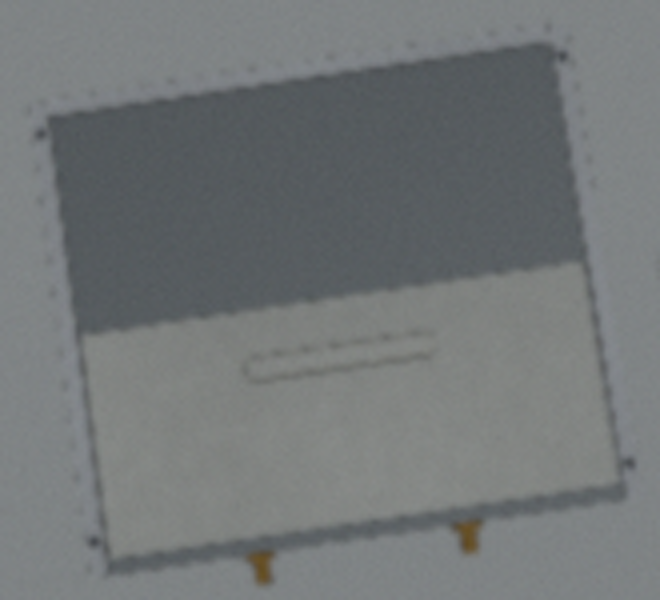

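The deck patch measures 131 x 301 mm against 132 x 300 mm expected, and its yaw is about 8.7°. I'll cross-check the front edge and the ridge, then push.

```bash
cat >> h.py <<'E'
from scipy.spatial.transform import Rotation as Ro
YAW=np.radians(8.75); C,S=np.cos(YAW),np.sin(YAW)
Bx=np.array([C,S,0]);By=np.array([-S,C,0])
O=np.array([.6064,.0463,0])-.064*Bx
def W(x,y,z): return O+x*Bx+y*By+np.array([0,0,z])
def B(p): d=np.asarray(p)-O; return np.array([d@Bx,d@By,d[2]])
def down(a=0): # tool y along box y, turned by a about z
    return (Ro.from_euler('z',a)*Ro.from_matrix(np.c_[-Bx,By,[0,0,-1]])).as_rotvec()
E
python3 - <<'E'
from h import *
print("front",B(ray("top",(331.4,270.9),.062)).round(4),"ridge",B(ray("top",(325,227.1),.084)).round(4))
b,r=B(ray("top",(325,227.1),.084)),None
assert abs(b[0]+.037)<.008 and abs(b[1])<.008
command_gripper(0,40)
move_ptp(W(-.085,0,.16),down()); print(get_clock())
servo_line(W(-.085,0,.071)); f0=get_ft_force()
print(B(get_position()).round(4),f0)
hit=servo_line(W(.066,0,.071),velocity=.07); print(hit,B(get_position()).round(4),get_ft_force(),get_clock())
hit=servo_line(W(.09,0,.071),velocity=.02,stop_force=10); print(hit,B(get_position()).round(4),get_ft_force(),get_clock())
E
```

```text
front [-0.1398 -0.0002  0.062 ] ridge [-0.0393 -0.0005  0.084 ]
2.9
[-0.0845  0.0001  0.0719] [0.92013177 0.01868312 0.0226864 ]
False [0.0658 0.     0.071 ] [-4.69612494 -0.42777337  4.15507241] 5.95
True [ 0.0755 -0.      0.0703] [-0.663927    0.08623093 -0.13259198] 6.625
```

Run:
```python
from h import *
servo_line(W(.060,0,.071)); servo_line(W(.05,0,.12),velocity=.2)
servo_line(W(-.06,0,.21),velocity=.25)
p,r=get_position(),get_tool_rot(); a=snapshot("wrist"); np.savez("w1.npz",p=p,r=r)
cv2.imwrite("pics/w1.png",a); cv2.imwrite("pics/t1.png",snapshot("top")); print(p,r,get_clock())
m=camera_model("wrist"); print(m["fx"],m["cx"],m["cy"])
```

```text
[0.48404262 0.02747986 0.20841002] [ 2.38608031e-01 -3.12440077e+00  3.08548058e-04] 8.0917
327.7511186302191 316.5492283888662 191.56902318177
```

View pics/w1.png

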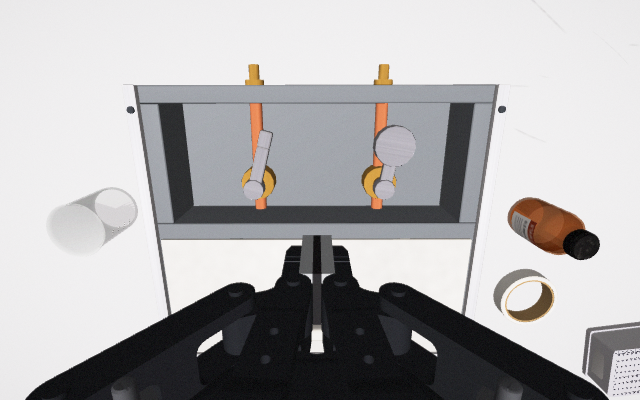

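The wrist view has the robot side at the top. The pit is open, with the cover's edge at row 240. The disc (395,146) is on the left valve with its hub at (385,188). The plain handle is on the right, hub (254,188), end about (264,135).

```bash
cat >> h.py <<'E'
def wray(uv,z,p,r):
    m=camera_model("wrist"); H=np.array(m["hand_eye"]); R=Ro.from_rotvec(r).as_matrix()
    d=R@H[:3,:3]@np.array([(uv[0]-m["cx"])/m["fx"],(uv[1]-m["cy"])/m["fy"],1]); c=R@H[:3,3]+p
    return c+d*(z-c[2])/d[2]
def T(th,back=.030,z=.034,rad=.042,lead=0): # finger pose behind disc; rotates along
    t=np.array([np.sin(th),np.cos(th)]); n=np.array([-np.cos(th),np.sin(th)])
    q=STEM+rad*n-back*t
    return W(q[0],q[1],z),down(np.pi/2-th)
STEM=np.array([-.045,.065])
E
python3 - <<'E'
from h import *
d=np.load("w1.npz"); p,r=d["p"],d["r"]
f=lambda u,z:B(wray(u,z,p,r))
e,s=f((395,145.5),.054),f((385,189),.053)
print("disc",e.round(4),"hub",s.round(4),"len",np.linalg.norm((e-s)[:2]).round(4),"th",np.arctan2((e-s)[1],-(e-s)[0]))
for u in ((264,132),(254,189)): print("plain",f(u,.054).round(4))
print("cover edge",f((230,240),.066).round(4),f((400,240),.066).round(4),"pit L/R",f((498,86),.062),f((135,86),.062))
for th in (.0,.1,.25,.5,1,1.5,1.6):
    q=ik(*T(th)); print(th,B(T(th)[0]).round(3),None if q is None else np.round(q,2))
E
```

```text
disc [-0.0893  0.0717  0.054 ] hub [-0.048   0.0653  0.053 ] len 0.0418 th 0.1547737621673984
plain [-0.1014 -0.0464  0.054 ]
plain [-0.0484 -0.0582  0.054 ]
cover edge [-0.0017 -0.0812  0.066 ] [-0.0016  0.0796  0.066 ] pit L/R [-0.14042771  0.15289093  0.062     ] [-0.14045835 -0.15148281  0.062     ]
0.0 [-0.087  0.035  0.034] None
0.1 [-0.09   0.039  0.034] None
0.25 [-0.093  0.046  0.034] None
0.5 [-0.096  0.059  0.034] None
1 [-0.093  0.084  0.034] [ 0.16 -0.27  1.92 -0.    1.49 -2.13]
1.5 [-0.078  0.105  0.034] [ 0.2  -0.22  1.88  0.    1.48 -1.59]
1.6 [-0.074  0.108  0.034] [ 0.21 -0.21  1.87  0.    1.48 -1.48]
```

The angle is 0.155 rad. The hub was found within 3 mm of nominal and the arm length is 41.8 mm, which fits. The cover edge is consistent with the rear stop. The last joint rules out this tool direction, so I'll use the half-turn equivalent.

```bash
sed -i 's|down(np.pi/2-th)|down(-np.pi/2-th)|; s/z=.034/z=.038/' h.py
python3 - <<'E'
from h import *
ths=list(np.linspace(.155,1.5,9))
for th in ths+[1.66]:
    q=ik(*T(th)); assert q is not None,th
print(np.round(q,2))
move_ptp(*T(.155,.046,.16)); print(B(get_position()).round(3),get_clock())
print("hit",servo_line(T(.155,.046)[0],velocity=.08,stop_force=6),B(get_position()).round(4))
for th in ths:
    h=servo_line(*T(th),velocity=.05,stop_force=20)
    print(round(th,2),h,B(get_position()).round(4),np.round(get_ft_force(),1),get_clock())
    if h: break
else:
    h=servo_line(*T(1.70),velocity=.02,stop_force=9)
    print(h,B(get_position()).round(4),np.round(get_ft_force(),1),get_clock())
E
```

```text
[ 0.21 -0.2   1.86  0.    1.49  1.72]
[-0.093  0.026  0.16 ] 9.65
hit False [-0.0932  0.026   0.0386]
0.16 False [-0.091   0.0423  0.038 ] [ 0.4 -0.4  0.4] 11.7917
0.32 False [-0.0943  0.0499  0.038 ] [-0.2 -0.2 -0. ] 12.1167
0.49 False [-0.0961  0.0582  0.038 ] [ 0.7 -1.3 -0.4] 12.4417
0.66 False [-0.0965  0.067   0.038 ] [ 0.5 -1.1  0.1] 12.7667
0.83 False [-0.0955  0.0756  0.0379] [-0.3 -1.  -1.1] 13.0917
1.0 False [-0.093   0.0839  0.0379] [ 1.1 -1.2 -0.2] 13.4167
1.16 False [-0.0892  0.0917  0.0379] [-0.2 -1.2 -0.2] 13.7417
1.33 False [-0.0841  0.0987  0.0379] [-0.5 -0.9 -1.9] 14.0667
1.5 False [-0.0779  0.1048  0.038 ] [ 0.2 -0.4 -0.8] 14.3917
True [-0.0765  0.1066  0.0372] [ 0.1  0.2 -0.5] 14.7167
```

Run:
```python
from h import *
x,y,z=B(get_position())
h=servo_line(W(x+.012,y,.038),velocity=.02,stop_force=18); print(h,B(get_position()).round(4),np.round(get_ft_force(),1),get_clock())
x,y,z=B(get_position())
servo_line(W(x-.012,y,.038),velocity=.05); servo_line(W(x-.012,y,.16),velocity=.12)
move_ptp(W(-.06,0,.21),down())
p,r=get_position(),get_tool_rot(); a=snapshot("wrist"); np.savez("w2.npz",p=p,r=r)
cv2.imwrite("pics/w2.png",a); print(get_clock(),get_ft_force())
```

```text
True [-0.0765  0.1067  0.0362] [-0.7 -0.3  1.2] 15.0583
19.5 [-0.16728668  0.07548723  0.43846306]
```

View pics/w2.png

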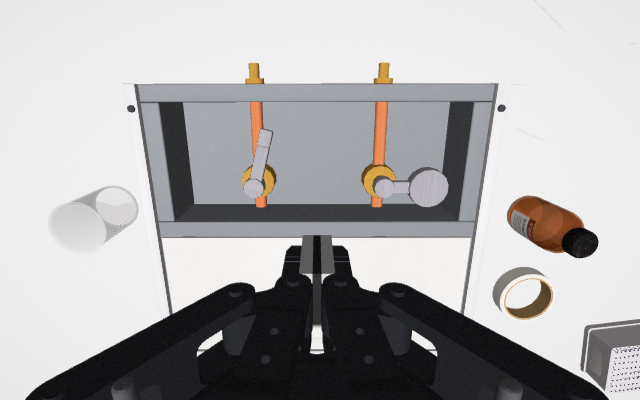

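The disc (429,187) is now level with its hub (385,187), pointing left, which means shut. The plain handle, cover, bottle, beaker and tape haven't moved. The arm is clear.

```bash
python3 -c "
from rig import *
print(hand_in())"
```

```text
the job is handed in; nothing more can be done
None
```

I pushed the cover back to its rear stop, then turned the disc handle a quarter turn to its shut stop; the plain handle and the bottle, beaker and tape look unmoved in the wrist pictures, and I handed the job in with the arm clear at about 19.5 s (no verdict was returned).

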